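# Reset the tripped breaker and put it back on

## Task

One of the two breakers on the distribution box beside the bench supply has tripped: its handle stands straight up, halfway, while the other, which feeds the bench supply, is on. Reset the tripped one: push its handle all the way over to off (the end with the ring mark) until you feel it come up against its stop and it catches there, then throw it fully over to on (the end with the bar mark) so that it stays on by itself. Never bear on the handle with more than 16 N, leave the other breaker on and do not disturb the things lying round the box.

Things in the scene. Friction and masses are not known exactly. Their poses are not given: they have to be found in the camera images.
- feed_box: Grey sheet-steel distribution box with a pale cover, 150 (x) x 128 (y) x 80 mm high, fixed on the table; origin at the centre of its underside, z up. The two breakers sit side by side on the cover, 56 mm apart along its y axis (28 mm either side of the middle); either may be the tripped one. Both face the same way as the box.
- tripped_breaker: The breaker that has tripped (handle upright): moulded grey front, 118 (x) x 50 (y) x 10 mm, on the cover of the box; origin at its centre on the cover, 80 mm above the table. Its x axis points to the on end (bar mark), -x is the off end (ring mark), z up. A 76 x 32 mm collar round the handle slot rises to 13 mm above the cover.
- tripped_pivot (a point): Point on the axis about which the handle turns (parallel to the breaker's y), 62 mm above the table. Once latched at off, the handle moves towards on with 2 to 8 N at its top end, passes a detent between -0.15 and 0.2 rad, snaps over to an end stop at 0.58 and, let go, settles at 0.22 to 0.60 and stays. Not latched, it springs back from on to the middle.
- tripped_handle_tip (a point): Centre of the top end of the tripped breaker's handle, 66 mm from the pivot. The handle is a black bar, 11 mm thick along its travel and 16 mm wide; upright it stands 35 mm out of the collar, its top 128 mm above the table. It cracks if pushed or squeezed with more than 16 N.
- tripped_handle (a joint): Handle angle (rad): 0 upright (tripped), + to on, - to off. Pushed to off it works against a spring, 4 N at its top end at first, 6 to 10 N near the end (more lower down); a latch then catches and 0.05 to 0.06 rad further is a stop. It lies anywhere from -0.32 to -0.73, differs by breaker and cannot be seen. Latched and let go, it rests at -0.27 to -0.64; else it returns to 0.
- live_handle_tip (a point): Centre of the top end of the handle of the neighbour that is on; same breaker, same sizes.
- live_handle (a joint): Angle (rad) of the handle of the breaker that is on, about 0.42; it must stay on.
- black_tape: Loose roll of black tape lying flat on the table in front of the box, 58 mm across, 19 mm high; origin under its centre. To be left alone.
- alu_block: Loose aluminium spacer block with a hole, 50 x 30 x 30 mm, lying in front of the box; origin under its centre. To be left alone.
- spool: Loose green spool of solder wire, 62 mm across, 46 mm high, standing behind the bench supply, to the left of the box; origin under its centre. To be left alone.

How it is judged:
By the outcome, as a careful person would: the job done as asked, in the order asked, and still so for the second after the job is handed in, with the robot touching nothing.
It also fails if it takes over 42 s, if anything falls off the work surface, if the arm or the gripper's body presses on something with over 40 N, if the wrist force passes 120 N, or if a joint passes its speed limit or range.

## Robot

A 6-joint arm with a two-finger parallel gripper is mounted at the origin on the work surface; the furniture and walls round the work are solid. World frame = base frame: x ahead of the robot, y to its left, z up, the work surface at z = 0. Lengths are in m, angles in rad, forces in N, time in s.
With the tool pointing down it reaches from about 0.275 to 1 m from the base axis. Payload 8.4 kg.
Tool frame: the origin (TCP) lies at the very end of the fingers, on their centre line; the grasp point (between the pads) lies 19 mm behind it (manip.grasp_offset is the distance from the TCP to the grasp point, in m); z points along the fingers, y is the direction in which the jaws open and shut (so a half turn about z gives the same grasp; the last joint's range is limited). The gripper opens to 85 mm and grips with 20 to 120 N. Pads are 22 mm wide; open, the fingers measure 114 mm over their backs; the gripper's body (76 mm by 85 mm) begins 54 mm behind the grasp point. The pads swing forward as they close: fully open they stand 13 mm farther back than shut.
Start: joints at [1.291, 0.353, 1.633, -0, 1.155, -0.002], TCP at [0.171, 0.601, 0.231] pointing down, gripper open.
Joint ranges: [-2.63, 2.63], [-0.92, 2.1], [0.06, 2.66], [-1.3, 4.44], [0, 2.69], [-3.02, 3.02]. Speed limits (rad/s): [2.22, 2.22, 2.79, 3.14, 3.14, 3.14].

## Interface

Orientations are given as [roll, pitch, yaw] about the fixed x, y, z axes, in that order (R = Rz(yaw) Ry(pitch) Rx(roll)).
In Python, from bench import readout, cams, job, models, manip gives the robot as it stands. The module is installed in compiled form; this text tells all that it offers.
- The arm moves only by the tool apply_moves, never from a script. Its argument "moves" is a list of rows, each a list of 7 numbers: the finger opening in cm, from 0 to 8.54, then the shift along the tool's x, y, z in cm, then the turn, a rotation vector about the tool's x, y, z in degrees. In form: [[grip, x, y, z, ax, ay, az], ...]. A call has 1 to 8 rows; each row is the pose to reach, as a shift and turn from the pose commanded when the call began, along the tool's axes at that moment; what a row does not reach only later rows make up. A row lasts 1/8 s, in which the tool goes at most 62.5 mm and 10.7 degrees, less where a joint would pass 70% of its speed; a pose out of reach is approached as far as the arm can. A call with a gripper value outside its range is refused whole. The fingers move at their own pace and stop on an object; "grip_force" is the grip in N (left out, the last holds). Time passes only in rows, so rows that repeat a pose let the fingers close. It gives the time, the measured TCP pose, the force and the opening at its end, in the units of the state.
- readout.sense(): the state, without advancing time (a new reading comes with each control period).
- cams.snapshot(name): name is "scene" or "top" or "wrist"; returns a dict with "img" (384x512x3 uint8, red, green, blue), "K" (3x3 intrinsics, pixels), "extrinsics" (4x4, takes a point from world to camera coordinates). Camera axes: x right, y down, z forward; pixel columns grow to the right and rows downward; lengths in m; the calibration is good to about 2 mm. A picture is of the moment at which its call begins. There is no depth.
- job.sign_off(): hands the job in, once; it reports no verdict.
Trained networks look in a picture, given as the dict that the camera call returned (one of the last four; its "shot" number tells which), for a name from the list of things; names that differ only in an ending like _2 or _b are one class to them, and where a whole thing is asked for, a point or a joint stands for the part that bears it (a point fixed in the world has none). Each returns a list of dicts, best first, with "score" (0 to 1); they miss things now and then, are a little off and sometimes report something else, mostly with a low value. They report only what shows in the picture. A call takes as long as a camera call.
- models.search_frame(query, picture): "extent" ([left, top, width, height] in pixels, round what is visible of it).
- models.masks_of(query, picture): "mask" (384x512 bool, what is visible of it) and "extent" ([left, top, width, height] in pixels, round what is visible of it).
- models.landmark_of(query, picture): "point" ([row, column] in pixels: a listed point, or the origin of a listed thing).
The state is a dict: "t": time; "joint_pos": joint angles; "qd": joint speeds; "tau": joint torques, N m; "position": TCP position; "eef_rot": TCP orientation; "contact_force": force on the tool from outside, world axes, zero at the start; "torque": the same for the moment, N m; "grip_width": finger opening in m.
Only numpy, scipy, OpenCV 4.12 (cv2) and the standard library are available. Lean on these libraries where they do the work, as an engineer would, in place of code of your own. Each camera call takes 0.05 s, during which the arm holds its last target.

## Working session

There is one attempt and no reset: what is moved stays moved. The work goes in short steps, Python scripts to look and compute and a tool call to move; the robot and the scene stay as the last step left them, time stands still between calls to the robot, and variables do not carry over. Pictures are saved under pics/ and viewed, and the job is handed in when it is done.

Besides the shell and the picture viewer there is one more tool, called after ">>>" by a JSON object that holds its "name" and its "arguments". apply_moves: Moves the arm, as the interface text tells. Its arguments: {"type":"object","properties":{"moves":{"type":"array"},"grip_force":{"type":"number"}},"required":["moves"]}

```bash
mkdir -p pics
python3 - <<'E'
from bench import readout,cams,job,models,manip
import cv2,numpy as np
s=readout.sense()
for k,v in s.items(): print(k,np.round(v,4))
print(manip.grasp_offset)
for n in ["scene","top","wrist"]:
    p=cams.snapshot(n)
    cv2.imwrite(f"pics/{n}0.png",p["img"][:,:,::-1])
    print(n,p["K"].tolist(),np.round(p["extrinsics"],4).tolist())
    for q in ["feed_box","tripped_breaker","tripped_pivot","tripped_handle_tip","live_handle_tip","black_tape","alu_block","spool"]:
        print(q,[(np.round(d["point"],1).tolist(),round(d["score"],2)) for d in models.landmark_of(q,p)[:2]])
print(readout.sense()["t"])
E
```

```text
t 0.0
joint_pos [ 1.2906  0.3537  1.6341 -0.      1.1552 -0.0024]
qd [-0.0011 -0.0004  0.0014  0.0004  0.0006  0.0014]
tau [ 1.80000e-03 -6.05247e+01 -3.42082e+01  3.00000e-04  9.00000e-03
  0.00000e+00]
position [0.1713 0.6006 0.2305]
eef_rot [-3.1401  0.      2.8638]
contact_force [1.3416 0.1589 0.4397]
torque [-0.0705  0.0272 -0.0377]
grip_width 0.0857
0.0187
scene [[407.46460407156025, 0.0, 255.77267753358598], [0.0, 407.46460407156025, 193.24622976510642], [0.0, 0.0, 1.0]] [[0.6928, -0.7211, 0.0084, -0.1399], [-0.5111, -0.4992, -0.6997, 0.4669], [0.5088, 0.4804, -0.7144, 0.5628], [0.0, 0.0, 0.0, 1.0]]
feed_box [([230.3, 299.3], 0.64), ([203.8, 292.1], 0.59)]
tripped_breaker [([202.5, 296.1], 0.75)]
tripped_pivot [([207.5, 294.3], 0.62)]
tripped_handle_tip [([185.8, 295.8], 0.63)]
live_handle_tip [([182.1, 322.3], 0.74)]
black_tape []
alu_block [([262.4, 271.9], 0.52)]
spool [([206.7, 293.1], 0.17)]
top [[408.7751920639113, 0.0, 253.12117373806728], [0.0, 408.7751920639113, 188.9422152670434], [0.0, 0.0, 1.0]] [[-0.0214, -0.9998, 0.0054, 0.2647], [-0.992, 0.0206, -0.1249, 0.4814], [0.1248, -0.008, -0.9922, 0.8879], [0.0, 0.0, 0.0, 1.0]]
feed_box [([162.4, 278.9], 0.57)]
tripped_breaker [([156.0, 269.0], 0.92)]
tripped_pivot [([156.9, 268.5], 0.71)]
tripped_handle_tip [([153.7, 271.3], 0.59)]
live_handle_tip [([130.7, 290.0], 0.64)]
black_tape [([198.6, 316.2], 0.88)]
alu_block [([130.2, 290.6], 0.62), ([214.8, 282.1], 0.55)]
spool [([154.0, 193.4], 0.89)]
wrist [[274.35913300211945, 0.0, 254.14539815453784], [0.0, 274.35913300211945, 190.82673074811976], [0.0, 0.0, 1.0]] [[0.2742, 0.9617, -0.0007, -0.6251], [0.9097, -0.2591, 0.3244, -0.0414], [0.3118, -0.0895, -0.9459, 0.3816], [0.0, 0.0, 0.0, 1.0]]
feed_box []
tripped_breaker []
tripped_pivot []
tripped_handle_tip []
live_handle_tip []
black_tape []
alu_block []
spool []
1.35
```

View pics/scene0.png

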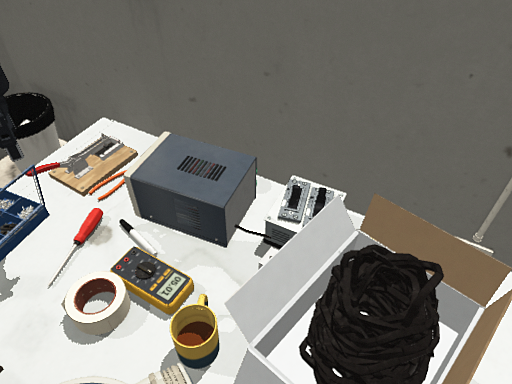

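View pics/top0.png

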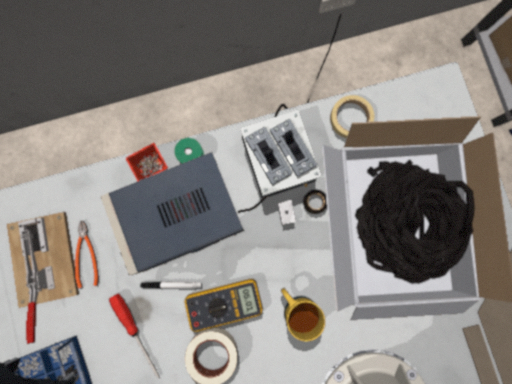

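View pics/wrist0.png

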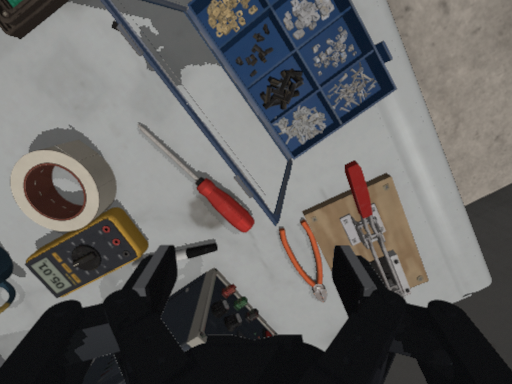

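```bash
cd pics
python3 - <<'E'
import cv2
a=cv2.imread("scene0.png")[140:300,220:380]; cv2.imwrite("s0z.png",cv2.resize(a,(640,600),interpolation=cv2.INTER_CUBIC)[:, :])
a=cv2.imread("top0.png")[100:240,180:340]; cv2.imwrite("t0z.png",cv2.resize(a,(640,560),interpolation=cv2.INTER_CUBIC))
E
```

```text
(no output)
```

View pics/s0z.png

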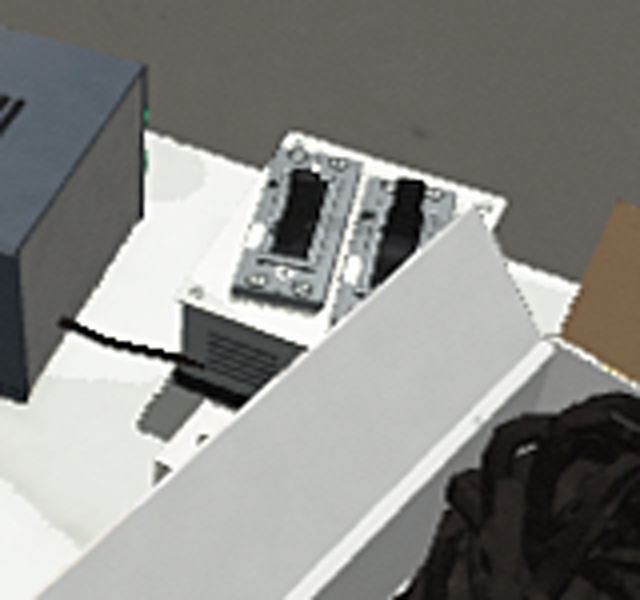

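View pics/t0z.png

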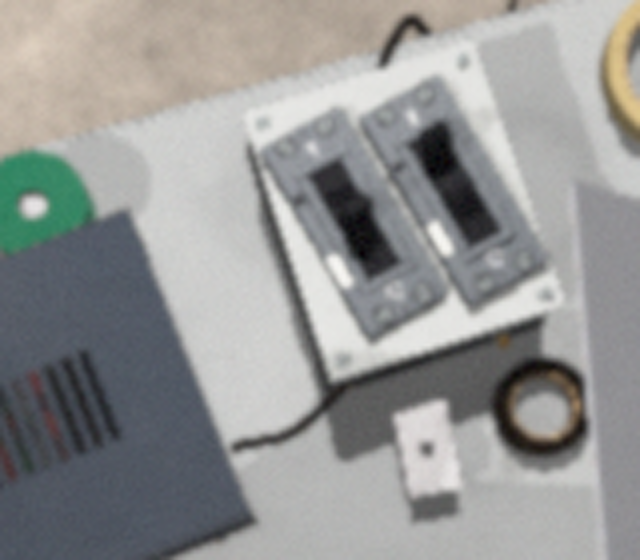

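```bash
cat > h.py <<'E'
import numpy as np,cv2
from scipy.optimize import least_squares
CAM={"scene":(np.array([[407.4646,0,255.7727],[0,407.4646,193.2462],[0,0,1]]),np.array([[0.6928,-0.7211,0.0084,-0.1399],[-0.5111,-0.4992,-0.6997,0.4669],[0.5088,0.4804,-0.7144,0.5628]])),
"top":(np.array([[408.7752,0,253.1212],[0,408.7752,188.9422],[0,0,1]]),np.array([[-0.0214,-0.9998,0.0054,0.2647],[-0.992,0.0206,-0.1249,0.4814],[0.1248,-0.008,-0.9922,0.8879]]))}
def proj(c,P):
    K,E=CAM[c] if isinstance(c,str) else c
    P=np.atleast_2d(P); q=(E[:3,:3]@P.T).T+E[:3,3]; q=(K@q.T).T; return q[:,:2]/q[:,2:]
def onplane(c,uv,z):
    K,E=CAM[c] if isinstance(c,str) else c
    R=E[:3,:3];C=-R.T@E[:3,3]; d=R.T@np.linalg.inv(K)@np.array([uv[0],uv[1],1.]); return C+d*(z-C[2])/d[2]
E
python3 - <<'E'
from h import *
z=lambda x,y:(180+x/4,100+y/4)
cs=[z(247,110),z(335,387),z(563,308),z(472,42)]
pts=[onplane("top",c,0.08) for c in cs]
for p in pts: print(p.round(4))
for i in range(4): print(np.linalg.norm(pts[i]-pts[(i+1)%4]))
c=np.mean(pts,0);d=pts[0]-pts[1]+pts[3]-pts[2];yaw=np.arctan2(d[1],d[0]);print(c,yaw)
x=np.array([np.cos(yaw),np.sin(yaw),0]);y=np.array([-x[1],x[0],0])
c[2]=0
for s in (1,-1):
  for side in (1,-1):
    b=c+y*28e-3*side
    for a in (0,.42*s):
      tip=b+x*.066*np.sin(a)+[0,0,.062+.066*np.cos(a)]
      base=b+[0,0,.08]
      print(s,side,a,"tip",tip.round(4),"top",proj("top",tip).round(1),((proj("top",tip)-[180,100])*4).round(),"scene",proj("scene",tip).round(1), ((proj("scene",tip)-[220,140])*[4,3.75]).round())
E
```

```text
[0.6148 0.2766 0.08  ]
[0.4634 0.2328 0.08  ]
[0.5032 0.1104 0.08  ]
[0.6503 0.1537 0.08  ]
0.15757219981670187
0.12870397639449982
0.1533823378202544
0.127929271011713
[0.55792607 0.19336118 0.08      ] 0.28401386028129133
1 1 0 tip [0.5501 0.2202 0.128 ] top [[269.6 151.5]] [[359. 206.]] scene [[295.5 186.7]] [[302. 175.]]
1 1 0.42 tip [0.5759 0.2278 0.1223] top [[265.5 139.8]] [[342. 159.]] scene [[300.3 180.9]] [[321. 153.]]
1 -1 0 tip [0.5658 0.1665 0.128 ] top [[295.9 143.4]] [[464. 174.]] scene [[320.4 195.7]] [[402. 209.]]
1 -1 0.42 tip [0.5916 0.174  0.1223] top [[291.5 131.9]] [[446. 127.]] scene [[324.7 189.5]] [[419. 186.]]
-1 1 0 tip [0.5501 0.2202 0.128 ] top [[269.6 151.5]] [[359. 206.]] scene [[295.5 186.7]] [[302. 175.]]
-1 1 -0.42 tip [0.5242 0.2127 0.1223] top [[273.5 164.6]] [[374. 258.]] scene [[290.  196.7]] [[280. 213.]]
-1 -1 0 tip [0.5658 0.1665 0.128 ] top [[295.9 143.4]] [[464. 174.]] scene [[320.4 195.7]] [[402. 209.]]
-1 -1 -0.42 tip [0.5399 0.1589 0.1223] top [[299.7 156.4]] [[479. 226.]] scene [[315.2 206.1]] [[381. 248.]]
```

Run:
```python
from h import *
# supply: top near-right corner: scene (228,~205)? top view (242,228); right-far corner scene (256,157) top (205,155)
for s,t in (((256,157),(211,154)),((223,205),(243,229))):
    f=lambda P: np.r_[proj("scene",P)[0]-s, proj("top",P)[0]-t]
    r=least_squares(f,[.5,.3,.1]); print(r.x.round(3),r.fun.round(1))
# carton flap left top corner: scene (345,197)/(225,300) ; top (328,150),(337,315)
for s,t in (((340,195),(326,149)),((228,303),(337,313))):
    f=lambda P: np.r_[proj("scene",P)[0]-s, proj("top",P)[0]-t]
    r=least_squares(f,[.5,.3,.1]); print(r.x.round(3),r.fun.round(1))
# landmark triangulation
for s,t in (((295.8,185.8),(271.3,153.7)),((322.3,182.1),(290,130.7)),((296.1,202.5),(269,156))):
    f=lambda P: np.r_[proj("scene",P)[0]-s, proj("top",P)[0]-t]
    r=least_squares(f,[.5,.3,.1]); print(r.x.round(4),r.fun.round(1))
```

```text
[0.546 0.336 0.143] [-1.4  0.2  0.8 -1. ]
[0.395 0.276 0.149] [-0.3  0.   0.2 -0.3]
[0.543 0.115 0.184] [-1.4  0.3  1.  -1.1]
[0.243 0.105 0.18 ] [-2.7  0.2  2.  -2.6]
[0.5444 0.2168 0.1368] [-0.5  0.1  0.3 -0.4]
[0.5879 0.1797 0.143 ] [ 0.4 -0.1 -0.3  0.3]
[0.5526 0.218  0.0787] [-0.9  0.1  0.6 -0.7]
```

>>> {"name": "apply_moves", "arguments": {"moves": [[6,-5,-2.8,-4,0,0,5],[6,-10.5,-5.8,-5,0,0,12],[6,-16,-9,-5,0,0,20],[6,-21.5,-12,-5,0,0,28],[6,-27,-15,-5,0,0,36],[6,-32.5,-18.2,-5,0,0,44],[6,-38,-21.3,-5,0,0,51],[6,-43,-24.5,-4,0,0,57.8]]}}

```text
t: 2.35
position: [0.5141, 0.2522, 0.2732]
eef_rot: [3.139, -0.0, 1.851]
contact_force: [1.0, 1.1, 0.7]
grip_width: 0.0601
```

Run:
```python
from bench import readout,cams,models
import cv2,numpy as np,pickle
s=readout.sense()
for k in ("t","position","eef_rot","contact_force","grip_width","joint_pos"): print(k,np.round(s[k],4))
p=cams.snapshot("wrist"); cv2.imwrite("pics/wrist1.png",p["img"][:,:,::-1]); pickle.dump(p,open("w1.pkl","wb"))
for q in ["tripped_breaker","tripped_pivot","tripped_handle_tip","live_handle_tip","feed_box"]:
    print(q,[(np.round(d["point"],1).tolist(),round(d["score"],2)) for d in models.landmark_of(q,p)[:2]])
print(np.round(p["extrinsics"],4).tolist())
```

```text
t 2.35
position [0.5141 0.2522 0.2732]
eef_rot [ 3.1395e+00 -4.0000e-04  1.8510e+00]
contact_force [1.0352 1.1257 0.6528]
grip_width 0.0601
joint_pos [4.5350e-01 2.3250e-01 1.7028e+00 1.0000e-04 1.2041e+00 1.7330e-01]
tripped_breaker [([197.0, 276.7], 0.72)]
tripped_pivot [([192.5, 277.6], 0.55)]
tripped_handle_tip [([212.9, 278.8], 0.95)]
live_handle_tip [([248.9, 296.6], 0.62)]
feed_box []
[[0.961, 0.2766, 0.0012, -0.5635], [0.2612, -0.909, 0.3248, 0.0398], [0.0909, -0.3118, -0.9458, 0.4527], [0.0, 0.0, 0.0, 1.0]]
```

View pics/wrist1.png

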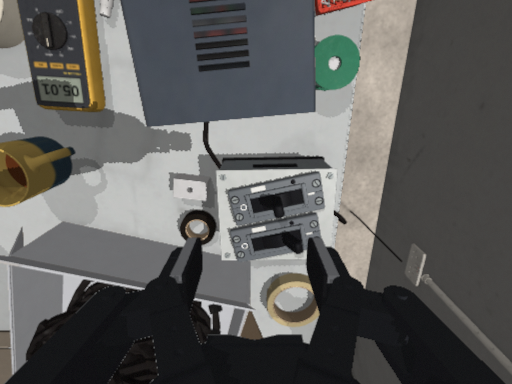

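Run:
```python
from h import *
import pickle
p=pickle.load(open("w1.pkl","rb")); c=(p["K"],p["extrinsics"])
a=p["img"][160:270,205:350,::-1]; cv2.imwrite("pics/w1z.png",cv2.resize(a,(725,550),interpolation=cv2.INTER_CUBIC))
print(onplane(c,(278.8,212.9),.128),onplane(c,(296.6,248.9),.1223),onplane(c,(276.7,197),.08),onplane(c,(277.6,192.5),.062))
```

```text
[0.55201212 0.22039751 0.128     ] [0.58867871 0.17863816 0.1223    ] [0.55285691 0.22234258 0.08      ] [0.55543051 0.22299608 0.062     ]
```

View pics/w1z.png

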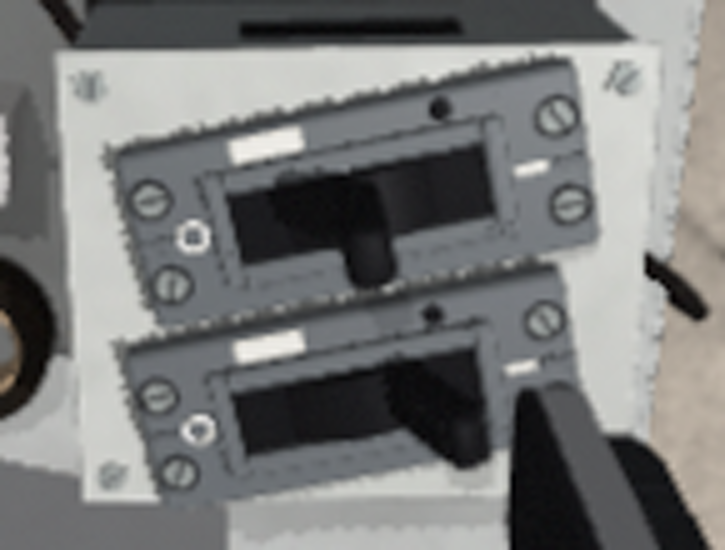

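Run:
```python
from h import *
import pickle
p=pickle.load(open("w1.pkl","rb")); c=(p["K"],p["extrinsics"])
f=lambda x,y,z:onplane(c,(205+x/5,160+y/5),z)
for n,a,b,z in (("trip marks",(193,237),(532,168),.09),("live marks",(199,429),(522,368),.09),("screwsT",(151,201),(557,117),.09),("screwsT2",(172,287),(571,205),.09),("screwsL",(158,397),(545,320),.09),("coveredge",(57,52),(660,45),.08),("coverleft",(90,500),(57,52),.08),("slot top",(228,195),(487,145),.093),("slot bot",(242,265),(495,213),.093)):
    A=f(*a,z);B=f(*b,z);d=B-A;print(n,A.round(4),B.round(4),"len",np.linalg.norm(d).round(4),"yaw",np.arctan2(d[1],d[0]).round(3),"mid",((A+B)/2).round(4))
c="top"
f=lambda x,y,z:onplane(c,(180+x/4,100+y/4),z)
for n,a,b,z in (("L breaker left",(375,342),(262,150),.09),("L br right",(445,297),(345,107),.09),("R left",(465,308),(362,115),.09),("slotL left",(372,278),(310,172),.093)):
    A=f(*a,z);B=f(*b,z);d=B-A;print(n,A.round(4),B.round(4),"len",np.linalg.norm(d).round(4),"yaw",np.arctan2(d[1],d[0]).round(3),"mid",((A+B)/2).round(4))
```

```text
trip marks [0.5145 0.2004 0.09  ] [0.5917 0.2421 0.09  ] len 0.0877 yaw 0.496 mid [0.5531 0.2212 0.09  ]
live marks [0.5308 0.1469 0.09  ] [0.6084 0.1883 0.09  ] len 0.0879 yaw 0.49 mid [0.5696 0.1676 0.09  ]
screwsT [0.5016 0.2069 0.09  ] [0.593  0.2565 0.09  ] len 0.104 yaw 0.497 mid [0.5473 0.2317 0.09  ]
screwsT2 [0.5129 0.1853 0.09  ] [0.6046 0.2354 0.09  ] len 0.1045 yaw 0.5 mid [0.5588 0.2104 0.09  ]
screwsL [0.5177 0.1532 0.09  ] [0.6094 0.2032 0.09  ] len 0.1044 yaw 0.499 mid [0.5635 0.1782 0.09  ]
coveredge [0.4689 0.2354 0.08  ] [0.6146 0.2792 0.08  ] len 0.1521 yaw 0.292 mid [0.5417 0.2573 0.08  ]
coverleft [0.5085 0.1106 0.08  ] [0.4689 0.2354 0.08  ] len 0.1309 yaw 1.878 mid [0.4887 0.173  0.08  ]
slot top [0.5197 0.215  0.093 ] [0.5779 0.2455 0.093 ] len 0.0657 yaw 0.483 mid [0.5488 0.2303 0.093 ]
slot bot [0.5284 0.1976 0.093 ] [0.5859 0.229  0.093 ] len 0.0655 yaw 0.5 mid [0.5571 0.2133 0.093 ]
L breaker left [0.4857 0.2116 0.09  ] [0.5899 0.2688 0.09  ] len 0.119 yaw 0.502 mid [0.5378 0.2402 0.09  ]
L br right [0.5088 0.174  0.09  ] [0.6126 0.2241 0.09  ] len 0.1152 yaw 0.449 mid [0.5607 0.1991 0.09  ]
R left [0.5027 0.1637 0.09  ] [0.608  0.2151 0.09  ] len 0.1172 yaw 0.454 mid [0.5554 0.1894 0.09  ]
slotL left [0.5192 0.2124 0.093 ] [0.5767 0.2436 0.093 ] len 0.0655 yaw 0.498 mid [0.548 0.228 0.093]
```

>>> {"name": "apply_moves", "arguments": {"moves": [[6,-2,1.4,0,0,0,-6],[6,-4.06,2.9,3,0,0,-12.3],[6,-4.06,2.9,7,0,0,-12.3],[6,-4.06,2.9,11,0,0,-12.3],[6,-4.06,2.9,11,0,0,-12.3]]}}

```text
t: 3.28
position: [0.5488, 0.2234, 0.1601]
eef_rot: [-3.136, -0.001, 2.072]
contact_force: [-0.4, 0.3, 1.2]
grip_width: 0.0602
```

```bash
cat > st.py <<'E'
from bench import readout
import numpy as np
s=readout.sense()
u=np.array([np.cos(.495),np.sin(.495),0]);v=np.array([-u[1],u[0],0])
d=np.array(s["position"])-[.5531,.2212,0]
f=np.array(s["contact_force"])
print("t",round(s["t"],2),"u,v,z mm",np.round([d@u*1e3,d@v*1e3,d[2]*1e3],1),"rot",np.round(s["eef_rot"],3),"F uvz",np.round([f@u,f@v,f[2]],2),"w",s["grip_width"])
E
python3 st.py
python3 - <<'E'
from bench import cams
import cv2
for n in("top","wrist","scene"):
    p=cams.snapshot(n); cv2.imwrite(f"pics/{n}2.png",p["img"][:,:,::-1])
    if n=="wrist":
        import pickle;pickle.dump(p,open("w2.pkl","wb"))
a=cv2.imread("pics/top2.png")[100:240,180:340]; a=cv2.resize(a,(640,560))
b=cv2.imread("pics/wrist2.png")
cv2.imwrite("pics/t2z.png",a)
E
```

```text
t 3.27 u,v,z mm [ -2.8   4.  160.1] rot [-3.136e+00 -1.000e-03  2.072e+00] F uvz [-0.21  0.43  1.17] w 0.06023036087307151
```

View pics/wrist2.png

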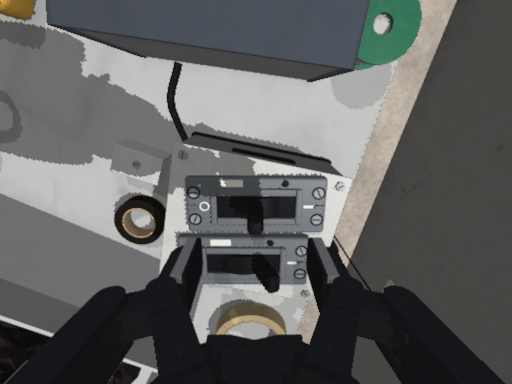

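View pics/scene2.png

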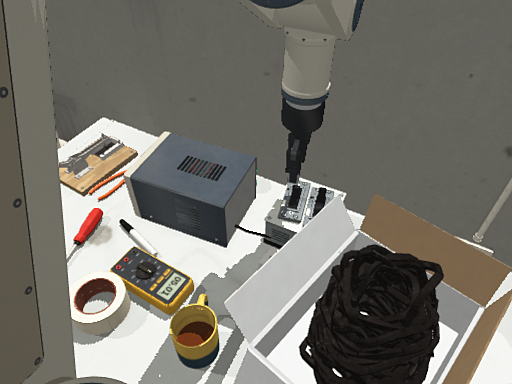

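Run:
```python
from h import *
import pickle
p=pickle.load(open("w2.pkl","rb")); c=(p["K"],p["extrinsics"])
A=onplane(c,(204.5,206.5),.09);B=onplane(c,(308,207),.09);d=B-A
print(A,B,np.hypot(*d[:2]),np.arctan2(d[1],d[0]),(A+B)/2)
print("tcp px",proj(c,[.5488,.2234,.160]),proj(c,[.5531,.2212,.128]), "tip", onplane(c,(256,228),.128))
a=p["img"][150:310,150:350,::-1]; cv2.imwrite("pics/w2z.png",cv2.resize(a,(750,600),interpolation=cv2.INTER_CUBIC))
```

```text
[0.51447111 0.20043613 0.09      ] [0.59134081 0.24214679 0.09      ] 0.08745701227798004 0.49715572657866014 [0.55290596 0.22129146 0.09      ]
tcp px [[252.4265113  245.17092408]] [[256.63678708 227.16857904]] tip [0.55301906 0.22040416 0.128     ]
```

View pics/w2z.png

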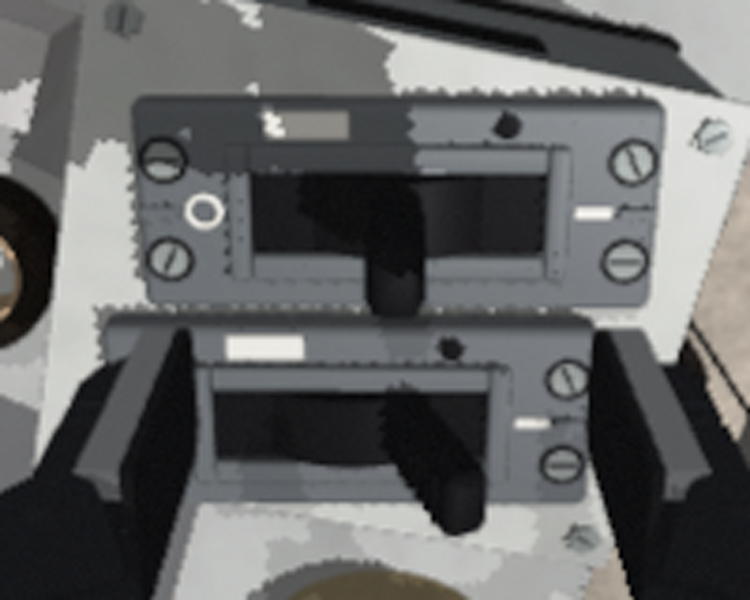

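>>> {"name": "apply_moves", "arguments": {"moves": [[6,-0.4,0.3,2,0,0,0],[6,-0.4,0.3,4.5,0,0,0],[6,-0.4,0.3,5.7,0,0,0],[6,-0.4,-0.7,5.7,0,0,0],[6,-0.4,-1.5,5.7,0,0,0],[6,-0.4,-1.5,5.7,0,0,0]]}}

```text
t: 4.18
position: [0.5399, 0.2118, 0.1063]
eef_rot: [3.141, 0.0, 2.07]
contact_force: [0.4, 0.4, -0.3]
grip_width: 0.0602
```

```bash
python3 st.py
```

```text
t 4.17 u,v,z mm [-16.1  -2.  106.3] rot [3.141 0.    2.07 ] F uvz [ 0.52  0.14 -0.3 ] w 0.06018480344550292
```

>>> {"name": "apply_moves", "arguments": {"moves": [[6,0.1,-0.3,0.3,0,0,0],[6,0.1,-0.6,0.4,0,0,0],[6,0.1,-0.6,0.4,0,0,0]]}}

```text
t: 4.55
position: [0.5342, 0.21, 0.1013]
eef_rot: [-3.141, -0.0, 2.07]
contact_force: [-0.4, -0.7, 0.5]
grip_width: 0.06
```

```bash
python3 st.py
```

```text
t 4.55 u,v,z mm [-21.9  -0.9 101.3] rot [-3.141 -0.     2.07 ] F uvz [-0.7  -0.47  0.49] w 0.059977237729880464
```

>>> {"name": "apply_moves", "arguments": {"moves": [[6,0,-0.3,0,0,0,0],[6,0,-0.5,0,0,0,0],[6,0,-0.5,0,0,0,0]]}}

```text
t: 4.92
position: [0.5306, 0.2079, 0.1016]
eef_rot: [3.14, 0.0, 2.07]
contact_force: [3.0, 2.0, -2.0]
grip_width: 0.0598
```

```bash
python3 st.py
```

```text
t 4.92 u,v,z mm [-26.1  -1.  101.6] rot [3.14 0.   2.07] F uvz [ 3.6   0.28 -1.96] w 0.05977158531050591
```

>>> {"name": "apply_moves", "arguments": {"moves": [[6,0,-0.25,0,0,0,0],[6,0,-0.5,0,0,0,0],[6,0,-0.5,0,0,0,0]]}}

```text
t: 5.3
position: [0.5266, 0.2057, 0.1018]
eef_rot: [3.14, 0.0, 2.07]
contact_force: [3.8, 2.2, -2.1]
grip_width: 0.06
```

```bash
python3 st.py
```

```text
t 5.3 u,v,z mm [-30.7  -1.  101.8] rot [3.14 0.   2.07] F uvz [ 4.35  0.17 -2.08] w 0.06000000754944262
```

>>> {"name": "apply_moves", "arguments": {"moves": [[6,0,-0.2,0,0,0,0],[6,0,-0.4,0,0,0,0],[6,0,-0.4,0,0,0,0]]}}

```text
t: 5.68
position: [0.5232, 0.2039, 0.1018]
eef_rot: [3.139, 0.0, 2.07]
contact_force: [4.4, 3.4, -4.3]
grip_width: 0.0597
```

```bash
python3 st.py
```

```text
t 5.67 u,v,z mm [-34.5  -1.1 101.8] rot [3.139 0.    2.07 ] F uvz [ 5.52  0.87 -4.27] w 0.05966054865005848
```

>>> {"name": "apply_moves", "arguments": {"moves": [[6,0.1,0.2,-0.4,0,0,0],[6,0.1,0.3,-0.8,0,0,0],[6,0.1,0.0,-0.8,0,0,0],[6,0.1,-0.2,-0.75,0,0,0],[6,0.1,-0.4,-0.7,0,0,0],[6,0.1,-0.4,-0.7,0,0,0]]}}

```text
t: 6.42
position: [0.5193, 0.2029, 0.1095]
eef_rot: [3.139, 0.0, 2.07]
contact_force: [3.9, 2.5, 4.3]
grip_width: 0.06
```

```bash
python3 st.py
```

```text
t 6.42 u,v,z mm [-38.4  -0.  109.5] rot [3.139 0.    2.07 ] F uvz [4.65 0.36 4.26] w 0.05996169814225674
```

>>> {"name": "apply_moves", "arguments": {"moves": [[6,0,-0.15,0.05,0,0,0],[6,0,-0.3,0.1,0,0,0],[6,0,-0.3,0.1,0,0,0]]}}

```text
t: 6.8
position: [0.5168, 0.2015, 0.1087]
eef_rot: [3.139, 0.0, 2.07]
contact_force: [2.8, 3.3, 6.2]
grip_width: 0.0602
```

```bash
python3 st.py
```

```text
t 6.8 u,v,z mm [-4.130e+01 -1.000e-01  1.087e+02] rot [3.139 0.    2.07 ] F uvz [4.03 1.6  6.24] w 0.060217833497238346
```

>>> {"name": "apply_moves", "arguments": {"moves": [[6,0,-0.15,-0.05,0,0,0],[6,0,-0.3,-0.05,0,0,0],[6,0,-0.3,-0.05,0,0,0]]}}

```text
t: 7.18
position: [0.5136, 0.1998, 0.1083]
eef_rot: [3.14, 0.0, 2.07]
contact_force: [4.7, 2.4, -0.8]
grip_width: 0.06
```

```bash
python3 st.py
python3 - <<'E'
from bench import cams
import cv2,numpy as np
p=cams.snapshot("wrist")["img"][150:310,150:350,::-1];q=cams.snapshot("scene")["img"][140:240,240:380,::-1]
cv2.imwrite("pics/a3.png",np.hstack([cv2.resize(p,(400,320)),cv2.resize(q,(400,320))]))
E
```

```text
t 7.17 u,v,z mm [-4.490e+01 -1.000e-01  1.083e+02] rot [3.14 0.   2.07] F uvz [ 5.3  -0.11 -0.79] w 0.05999984794434118
```

View pics/a3.png

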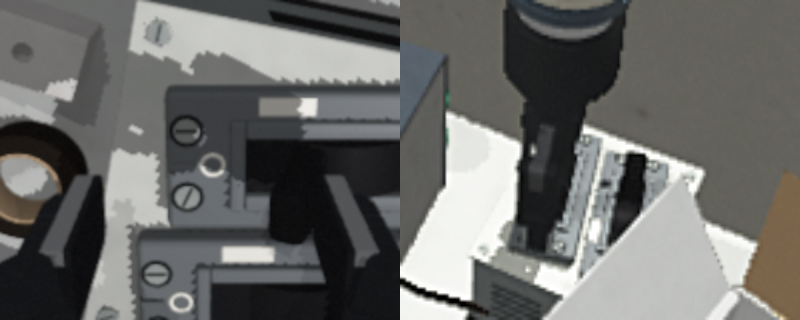

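>>> {"name": "apply_moves", "arguments": {"moves": [[6,0,-0.1,0.03,0,0,0],[6,0,-0.2,0.05,0,0,0],[6,0,-0.2,0.05,0,0,0]]}}

```text
t: 7.65
position: [0.5121, 0.1989, 0.1078]
eef_rot: [3.139, 0.0, 2.07]
contact_force: [6.1, 4.1, -2.3]
grip_width: 0.0608
```

```bash
python3 st.py
```

```text
t 7.65 u,v,z mm [-4.670e+01 -1.000e-01  1.078e+02] rot [3.139 0.    2.07 ] F uvz [ 7.26  0.71 -2.28] w 0.0607618633819654
```

>>> {"name": "apply_moves", "arguments": {"moves": [[6,0,-0.08,0.05,0,0,0],[6,0,-0.15,0.08,0,0,0],[6,0,-0.15,0.08,0,0,0]]}}

```text
t: 8.02
position: [0.5109, 0.1983, 0.1072]
eef_rot: [3.139, 0.0, 2.07]
contact_force: [5.7, 3.8, 0.1]
grip_width: 0.0602
```

```bash
python3 st.py
```

```text
t 8.03 u,v,z mm [-4.800e+01 -1.000e-01  1.072e+02] rot [3.139 0.    2.07 ] F uvz [6.79 0.64 0.07] w 0.060165887697994365
```

>>> {"name": "apply_moves", "arguments": {"moves": [[6,0,-0.1,0.04,0,0,0],[6,0,-0.2,0.08,0,0,0],[6,0,-0.2,0.08,0,0,0]]}}

```text
t: 8.4
position: [0.5092, 0.1974, 0.1065]
eef_rot: [3.139, 0.0, 2.07]
contact_force: [5.5, 3.8, 0.4]
grip_width: 0.0598
```

```bash
python3 st.py
```

```text
t 8.4 u,v,z mm [-5.000e+01 -1.000e-01  1.065e+02] rot [3.139 0.    2.07 ] F uvz [6.63 0.75 0.41] w 0.05977638879933588
```

>>> {"name": "apply_moves", "arguments": {"moves": [[6,0,-0.1,0.04,0,0,0],[6,0,-0.2,0.08,0,0,0],[6,0,-0.2,0.08,0,0,0]]}}

```text
t: 8.78
position: [0.5075, 0.1964, 0.1057]
eef_rot: [3.139, 0.0, 2.07]
contact_force: [5.8, 3.5, 1.8]
grip_width: 0.0602
```

```bash
python3 st.py
```

```text
t 8.78 u,v,z mm [-5.190e+01 -1.000e-01  1.057e+02] rot [3.139 0.    2.07 ] F uvz [6.72 0.33 1.81] w 0.0601942646007298
```

>>> {"name": "apply_moves", "arguments": {"moves": [[6,0,-0.1,0.03,0,0,0],[6,0,-0.2,0.07,0,0,0],[6,0,-0.2,0.07,0,0,0]]}}

```text
t: 9.15
position: [0.5058, 0.1955, 0.1049]
eef_rot: [3.139, 0.0, 2.07]
contact_force: [6.4, 3.6, -0.7]
grip_width: 0.0603
```

```bash
python3 st.py
```

```text
t 9.15 u,v,z mm [-5.380e+01 -1.000e-01  1.049e+02] rot [3.139 0.    2.07 ] F uvz [ 7.31  0.13 -0.67] w 0.0602689527238268
```

>>> {"name": "apply_moves", "arguments": {"moves": [[6,0,-0.1,0.04,0,0,0],[6,0,-0.15,0.07,0,0,0],[6,0,-0.15,0.07,0,0,0]]}}

```text
t: 9.52
position: [0.5046, 0.1949, 0.1043]
eef_rot: [3.138, 0.0, 2.07]
contact_force: [5.9, 4.5, 0.3]
grip_width: 0.0601
```

```bash
python3 st.py
```

```text
t 9.53 u,v,z mm [-5.520e+01 -1.000e-01  1.043e+02] rot [3.138 0.    2.07 ] F uvz [7.31 1.11 0.34] w 0.060083442021247706
```

>>> {"name": "apply_moves", "arguments": {"moves": [[6,0,-0.1,0.04,0,0,0],[6,0,-0.15,0.07,0,0,0],[6,0,-0.15,0.07,0,0,0]]}}

```text
t: 9.9
position: [0.5034, 0.1942, 0.1036]
eef_rot: [3.138, 0.0, 2.07]
contact_force: [5.5, 4.8, 0.3]
grip_width: 0.0602
```

```bash
python3 st.py
```

```text
t 9.9 u,v,z mm [-5.660e+01 -1.000e-01  1.036e+02] rot [3.138 0.    2.07 ] F uvz [7.11 1.58 0.35] w 0.06021583097622434
```

>>> {"name": "apply_moves", "arguments": {"moves": [[6,0,-0.05,0.03,0,0,0],[6,0,-0.1,0.05,0,0,0],[6,0,-0.1,0.05,0,0,0]]}}

```text
t: 10.28
position: [0.5025, 0.1937, 0.1031]
eef_rot: [3.138, 0.0, 2.07]
contact_force: [6.0, 4.4, -1.6]
grip_width: 0.0603
```

```bash
python3 st.py
```

```text
t 10.28 u,v,z mm [-5.760e+01 -1.000e-01  1.031e+02] rot [3.138 0.    2.07 ] F uvz [ 7.35  1.05 -1.58] w 0.06029124601598248
```

>>> {"name": "apply_moves", "arguments": {"moves": [[6,0,-0.05,0.03,0,0,0],[6,0,-0.1,0.06,0,0,0],[6,0,-0.1,0.06,0,0,0]]}}

```text
t: 10.65
position: [0.5014, 0.1931, 0.1024]
eef_rot: [3.139, 0.0, 2.07]
contact_force: [6.1, 4.0, -0.9]
grip_width: 0.0603
```

```bash
python3 st.py
```

```text
t 10.65 u,v,z mm [-58.9  -0.2 102.4] rot [3.139 0.    2.07 ] F uvz [ 7.24  0.6  -0.85] w 0.06029931057182047
```

>>> {"name": "apply_moves", "arguments": {"moves": [[6,0,-0.05,0.03,0,0,0],[6,0,-0.1,0.05,0,0,0],[6,0,-0.1,0.05,0,0,0]]}}

```text
t: 11.02
position: [0.5009, 0.1928, 0.102]
eef_rot: [3.138, 0.0, 2.07]
contact_force: [5.7, 4.4, -0.7]
grip_width: 0.0599
```

```bash
python3 st.py
```

```text
t 11.03 u,v,z mm [-59.5  -0.2 102. ] rot [3.138 0.    2.07 ] F uvz [ 7.13  1.13 -0.74] w 0.05994927195367766
```

>>> {"name": "apply_moves", "arguments": {"moves": [[6,0,-0.05,0.03,0,0,0],[6,0,-0.1,0.05,0,0,0],[6,0,-0.1,0.05,0,0,0]]}}

```text
t: 11.4
position: [0.4999, 0.1923, 0.1015]
eef_rot: [3.138, 0.0, 2.07]
contact_force: [6.3, 3.5, 0.4]
grip_width: 0.0598
```

```bash
python3 st.py
```

```text
t 11.4 u,v,z mm [-60.5  -0.2 101.5] rot [3.138 0.    2.07 ] F uvz [7.2  0.11 0.35] w 0.059759199760355056
```

>>> {"name": "apply_moves", "arguments": {"moves": [[6,0,-0.05,0.03,0,0,0],[6,0,-0.1,0.05,0,0,0],[6,0,-0.1,0.05,0,0,0]]}}

```text
t: 11.78
position: [0.4991, 0.1918, 0.1011]
eef_rot: [3.138, 0.0, 2.07]
contact_force: [5.5, 4.3, 0.7]
grip_width: 0.0602
```

```bash
python3 st.py
python3 - <<'E'
from bench import cams
import cv2,numpy as np
p=cams.snapshot("wrist")["img"][180:310,200:350,::-1];q=cams.snapshot("scene")["img"][150:230,260:350,::-1]
cv2.imwrite("pics/a4.png",np.hstack([cv2.resize(p,(400,350)),cv2.resize(q,(400,350))]))
E
```

```text
t 11.78 u,v,z mm [-61.5  -0.2 101.1] rot [3.138 0.    2.07 ] F uvz [6.9  1.17 0.68] w 0.0601524728399154
```

View pics/a4.png

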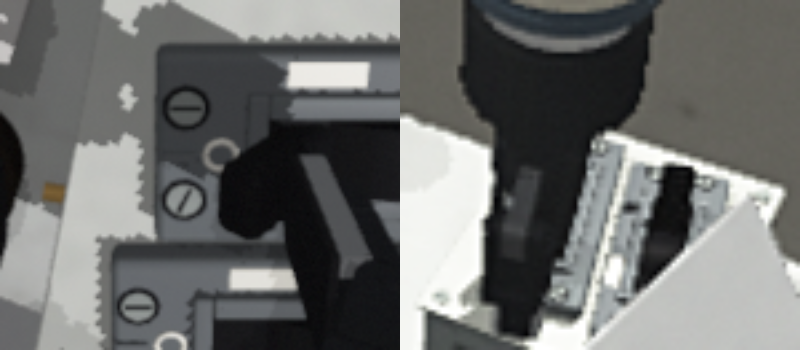

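>>> {"name": "apply_moves", "arguments": {"moves": [[6,0,-0.05,0.03,0,0,0],[6,0,-0.1,0.05,0,0,0],[6,0,-0.1,0.05,0,0,0]]}}

```text
t: 12.25
position: [0.4984, 0.1914, 0.1006]
eef_rot: [3.138, 0.0, 2.07]
contact_force: [5.7, 4.4, -0.8]
grip_width: 0.0603
```

```bash
python3 st.py
```

```text
t 12.25 u,v,z mm [-62.4  -0.3 100.6] rot [3.138 0.    2.07 ] F uvz [ 7.11  1.15 -0.75] w 0.060275799082365696
```

>>> {"name": "apply_moves", "arguments": {"moves": [[6,0,-0.05,0.02,0,0,0],[6,0,-0.1,0.04,0,0,0],[6,0,-0.1,0.04,0,0,0]]}}

```text
t: 12.62
position: [0.4979, 0.1911, 0.1004]
eef_rot: [3.137, 0.0, 2.07]
contact_force: [7.8, 5.2, -0.4]
grip_width: 0.06
```

```bash
python3 st.py
```

```text
t 12.62 u,v,z mm [-62.9  -0.3 100.4] rot [3.137 0.    2.07 ] F uvz [ 9.38  0.88 -0.41] w 0.059968803900407756
```

>>> {"name": "apply_moves", "arguments": {"moves": [[6,0,-0.05,0.02,0,0,0],[6,0,-0.05,0.02,0,0,0]]}}

```text
t: 12.88
position: [0.4976, 0.1909, 0.1003]
eef_rot: [3.137, 0.0, 2.07]
contact_force: [7.6, 4.2, 0.3]
grip_width: 0.06
```

```bash
python3 st.py
```

```text
t 12.88 u,v,z mm [-63.2  -0.3 100.3] rot [3.137 0.    2.07 ] F uvz [8.66 0.06 0.29] w 0.06004332293003171
```

>>> {"name": "apply_moves", "arguments": {"moves": [[6,0,-0.05,0.02,0,0,0],[6,0,-0.05,0.02,0,0,0]]}}

```text
t: 13.12
position: [0.4975, 0.1909, 0.1002]
eef_rot: [3.136, 0.0, 2.07]
contact_force: [8.4, 6.2, 0.3]
grip_width: 0.06
```

```bash
python3 st.py
```

```text
t 13.12 u,v,z mm [-63.4  -0.3 100.2] rot [3.136 0.    2.07 ] F uvz [10.36  1.48  0.34] w 0.060031369942729555
```

>>> {"name": "apply_moves", "arguments": {"moves": [[6,0,-0.05,0.01,0,0,0],[6,0,-0.05,0.01,0,0,0]]}}

```text
t: 13.38
position: [0.4972, 0.1906, 0.1002]
eef_rot: [3.136, 0.001, 2.07]
contact_force: [8.8, 5.8, 1.7]
grip_width: 0.0599
```

```bash
python3 st.py
```

```text
t 13.38 u,v,z mm [-63.7  -0.3 100.2] rot [3.136e+00 1.000e-03 2.070e+00] F uvz [10.47  0.93  1.7 ] w 0.05993098590644971
```

>>> {"name": "apply_moves", "arguments": {"moves": [[6,0,-0.06,0.01,0,0,0],[6,0,-0.06,0.01,0,0,0]]}}

```text
t: 13.62
position: [0.4969, 0.1905, 0.1002]
eef_rot: [3.135, 0.001, 2.07]
contact_force: [10.4, 6.4, 1.5]
grip_width: 0.0601
```

```bash
python3 st.py
```

```text
t 13.62 u,v,z mm [-64.   -0.4 100.2] rot [3.135e+00 1.000e-03 2.070e+00] F uvz [12.22  0.71  1.48] w 0.060089084169245445
```

>>> {"name": "apply_moves", "arguments": {"moves": [[6,0,0.3,-0.05,0,0,0],[6,0,1.2,-0.2,0,0,0],[6,0,2.2,-0.2,0,0,0],[6,0,2.2,-0.2,0,0,0]]}}

```text
t: 14.12
position: [0.5134, 0.1998, 0.1004]
eef_rot: [-3.141, -0.0, 2.07]
contact_force: [0.1, -0.4, 0.3]
grip_width: 0.0603
```

```bash
python3 st.py
python3 - <<'E'
from bench import cams
import cv2,numpy as np,pickle
w=cams.snapshot("wrist");pickle.dump(w,open("w5.pkl","wb"))
p=w["img"][180:310,200:350,::-1];q=cams.snapshot("scene")["img"][150:230,260:350,::-1]
cv2.imwrite("pics/a5.png",np.hstack([cv2.resize(p,(400,350)),cv2.resize(q,(400,350))]))
E
```

```text
t 14.12 u,v,z mm [-45.1   0.  100.4] rot [-3.141 -0.     2.07 ] F uvz [-0.08 -0.36  0.25] w 0.06027112920955264
```

View pics/a5.png

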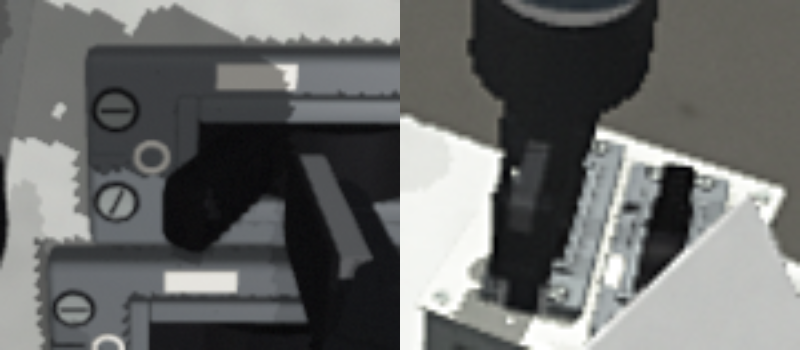

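>>> {"name": "apply_moves", "arguments": {"moves": [[6,0,1.0,0,0,0,0],[6,0,2.0,0,0,0,0],[6,0,2.7,0,0,0,0],[6,0,2.7,0,0,0,0]]}}

```text
t: 14.72
position: [0.5376, 0.2129, 0.1008]
eef_rot: [3.141, 0.0, 2.07]
contact_force: [-0.1, -0.0, -0.3]
grip_width: 0.06
```

```bash
python3 st.py
```

```text
t 14.72 u,v,z mm [-1.760e+01  1.000e-01  1.008e+02] rot [3.141 0.    2.07 ] F uvz [-0.09  0.04 -0.32] w 0.06002342363466881
```

>>> {"name": "apply_moves", "arguments": {"moves": [[6,0,0.3,0,0,0,0],[6,0,0.5,0,0,0,0],[6,0,0.5,0,0,0,0]]}}

```text
t: 15.1
position: [0.5414, 0.215, 0.1009]
eef_rot: [3.142, 0.0, 2.07]
contact_force: [-0.8, 0.1, 0.5]
grip_width: 0.0598
```

```bash
python3 st.py
```

```text
t 15.1 u,v,z mm [-1.320e+01  1.000e-01  1.009e+02] rot [3.142 0.    2.07 ] F uvz [-0.69  0.51  0.47] w 0.05975572817128569
```

>>> {"name": "apply_moves", "arguments": {"moves": [[6,0,0.2,0,0,0,0],[6,0,0.4,-0.1,0,0,0],[6,0,0.4,-0.1,0,0,0]]}}

```text
t: 15.48
position: [0.544, 0.2165, 0.1018]
eef_rot: [-3.139, -0.0, 2.07]
contact_force: [-4.3, -2.0, 3.4]
grip_width: 0.0601
```

```bash
python3 st.py
```

```text
t 15.47 u,v,z mm [-1.020e+01  1.000e-01  1.018e+02] rot [-3.139 -0.     2.07 ] F uvz [-4.73  0.25  3.44] w 0.06005276357741472
```

>>> {"name": "apply_moves", "arguments": {"moves": [[6,0,0.2,-0.15,0,0,0],[6,0,0.4,-0.3,0,0,0],[6,0,0.4,-0.3,0,0,0]]}}

```text
t: 15.85
position: [0.5486, 0.2189, 0.105]
eef_rot: [3.141, 0.0, 2.07]
contact_force: [-3.1, -1.2, 3.1]
grip_width: 0.0602
```

```bash
python3 st.py
```

```text
t 15.85 u,v,z mm [-5.10e+00  1.00e-01  1.05e+02] rot [3.141 0.    2.07 ] F uvz [-3.34  0.39  3.1 ] w 0.06020401624365842
```

>>> {"name": "apply_moves", "arguments": {"moves": [[6,0,0.3,-0.15,0,0,0],[6,0,0.6,-0.3,0,0,0],[6,0,0.6,-0.3,0,0,0]]}}

```text
t: 16.23
position: [0.5544, 0.2221, 0.1081]
eef_rot: [3.14, 0.0, 2.07]
contact_force: [-1.8, -1.4, 1.7]
grip_width: 0.0599
```

```bash
python3 st.py
```

```text
t 16.23 u,v,z mm [  1.6   0.2 108.1] rot [3.14 0.   2.07] F uvz [-2.27 -0.41  1.72] w 0.059948812800670624
```

>>> {"name": "apply_moves", "arguments": {"moves": [[6,0,0.3,-0.1,0,0,0],[6,0,0.6,-0.2,0,0,0],[6,0,0.9,-0.25,0,0,0],[6,0,0.9,-0.25,0,0,0]]}}

```text
t: 16.73
position: [0.5621, 0.2263, 0.1104]
eef_rot: [3.141, 0.0, 2.07]
contact_force: [-1.5, -0.2, 1.2]
grip_width: 0.0599
```

```bash
python3 st.py
```

```text
t 16.73 u,v,z mm [ 10.3   0.2 110.4] rot [3.141 0.    2.07 ] F uvz [-1.45  0.51  1.22] w 0.05992451124720902
```

>>> {"name": "apply_moves", "arguments": {"moves": [[6,0,0.3,-0.05,0,0,0],[6,0,0.5,-0.1,0,0,0],[6,0,0.5,-0.1,0,0,0]]}}

```text
t: 17.1
position: [0.5663, 0.2286, 0.1114]
eef_rot: [3.141, 0.0, 2.07]
contact_force: [-0.6, -0.6, 0.1]
grip_width: 0.0602
```

```bash
python3 st.py
```

```text
t 17.1 u,v,z mm [ 15.1   0.2 111.4] rot [3.141 0.    2.07 ] F uvz [-0.82 -0.28  0.14] w 0.06015840191671569
```

>>> {"name": "apply_moves", "arguments": {"moves": [[6,0,0.3,0,0,0,0],[6,0,0.5,0,0,0,0],[6,0,0.5,0,0,0,0]]}}

```text
t: 17.48
position: [0.5703, 0.2307, 0.1113]
eef_rot: [-3.141, -0.0, 2.07]
contact_force: [-2.2, -1.7, 2.5]
grip_width: 0.0599
```

```bash
python3 st.py
python3 - <<'E'
from bench import cams
import cv2,numpy as np,pickle
w=cams.snapshot("wrist")
p=w["img"][150:310,150:350,::-1];cv2.imwrite("pics/a6.png",cv2.resize(p,(500,400)))
E
```

```text
t 17.48 u,v,z mm [ 19.7   0.2 111.3] rot [-3.141 -0.     2.07 ] F uvz [-2.76 -0.44  2.48] w 0.05988556109762174
```

View pics/a6.png

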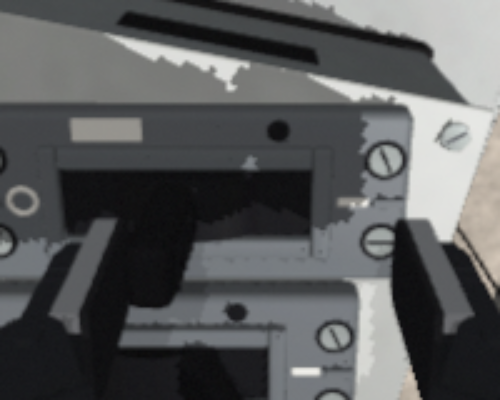

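>>> {"name": "apply_moves", "arguments": {"moves": [[6,0,0.25,0,0,0,0],[6,0,0.5,0,0,0,0],[6,0,0.5,0,0,0,0]]}}

```text
t: 17.9
position: [0.5753, 0.2334, 0.1114]
eef_rot: [3.141, 0.0, 2.07]
contact_force: [-0.4, -0.8, 1.2]
grip_width: 0.0602
```

```bash
python3 st.py
```

```text
t 17.9 u,v,z mm [ 25.3   0.2 111.4] rot [3.141 0.    2.07 ] F uvz [-0.73 -0.48  1.24] w 0.060159760141416885
```

>>> {"name": "apply_moves", "arguments": {"moves": [[6,0,0.2,0.05,0,0,0],[6,0,0.4,0.1,0,0,0],[6,0,0.4,0.1,0,0,0]]}}

```text
t: 18.27
position: [0.5788, 0.2353, 0.1103]
eef_rot: [3.141, 0.0, 2.07]
contact_force: [0.8, 0.0, 0.8]
grip_width: 0.0602
```

```bash
python3 st.py
```

```text
t 18.27 u,v,z mm [ 29.3   0.3 110.3] rot [3.141 0.    2.07 ] F uvz [ 0.7  -0.34  0.77] w 0.06022630625562988
```

Run:
```python
from bench import cams
import cv2,numpy as np,pickle
w=cams.snapshot("wrist")
p=w["img"][150:310,150:350,::-1];cv2.imwrite("pics/a7.png",cv2.resize(p,(500,400)))
```

```text
(no output)
```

View pics/a7.png

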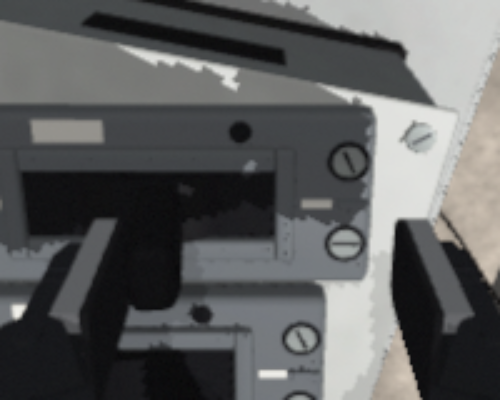

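>>> {"name": "apply_moves", "arguments": {"moves": [[6,0,0.2,0.05,0,0,0],[6,0,0.5,0.1,0,0,0],[6,0,0.5,0.1,0,0,0]]}}

```text
t: 18.7
position: [0.5832, 0.2377, 0.1093]
eef_rot: [3.141, 0.0, 2.07]
contact_force: [-0.1, 0.1, -0.8]
grip_width: 0.0599
```

```bash
python3 st.py
```

```text
t 18.7 u,v,z mm [ 34.3   0.2 109.3] rot [3.141 0.    2.07 ] F uvz [-0.1   0.13 -0.8 ] w 0.05992562411394913
```

>>> {"name": "apply_moves", "arguments": {"moves": [[6,0,0.3,0.1,0,0,0],[6,0,0.5,0.2,0,0,0],[6,0,0.5,0.2,0,0,0]]}}

```text
t: 19.08
position: [0.5871, 0.2399, 0.1073]
eef_rot: [-3.142, -0.0, 2.07]
contact_force: [-0.9, -0.7, 1.4]
grip_width: 0.0597
```

```bash
python3 st.py;  python3 - <<'E'
from bench import cams
import cv2,numpy as np,pickle
w=cams.snapshot("wrist")
p=w["img"][150:310,150:350,::-1];cv2.imwrite("pics/a8.png",cv2.resize(p,(500,400)))
E
```

```text
t 19.07 u,v,z mm [ 38.8   0.3 107.3] rot [-3.142 -0.     2.07 ] F uvz [-1.17 -0.2   1.41] w 0.059680900895019616
```

View pics/a8.png

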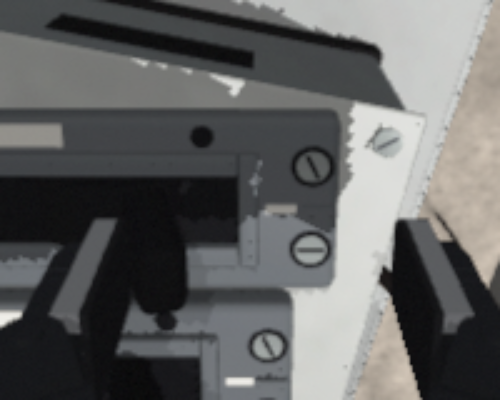

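>>> {"name": "apply_moves", "arguments": {"moves": [[6,0,0.3,0.1,0,0,0],[6,0,0.5,0.15,0,0,0],[6,0,0.5,0.15,0,0,0]]}}

```text
t: 19.5
position: [0.5917, 0.2424, 0.1058]
eef_rot: [3.141, 0.0, 2.07]
contact_force: [-0.2, 0.0, 0.7]
grip_width: 0.0603
```

```bash
python3 st.py;  python3 - <<'E'
from bench import cams
import cv2,numpy as np,pickle
w=cams.snapshot("wrist")
p=w["img"][150:310,150:350,::-1];cv2.imwrite("pics/a9.png",cv2.resize(p,(500,400)))
E
```

```text
t 19.5 u,v,z mm [ 44.    0.3 105.8] rot [3.141 0.    2.07 ] F uvz [-0.2   0.13  0.67] w 0.06033049840003266
```

View pics/a9.png

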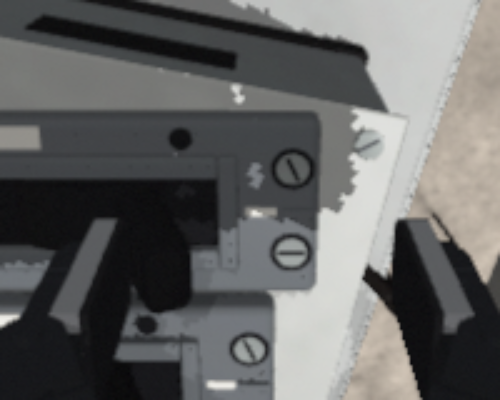

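>>> {"name": "apply_moves", "arguments": {"moves": [[6,0,0.2,0.1,0,0,0],[6,0,0.4,0.15,0,0,0],[6,0,0.4,0.15,0,0,0]]}}

```text
t: 19.92
position: [0.5951, 0.2442, 0.1042]
eef_rot: [3.141, 0.0, 2.07]
contact_force: [0.3, -0.5, 0.6]
grip_width: 0.0598
```

```bash
python3 st.py
```

```text
t 19.93 u,v,z mm [ 47.9   0.3 104.2] rot [3.141 0.    2.07 ] F uvz [ 0.08 -0.57  0.6 ] w 0.05977450435567989
```

>>> {"name": "apply_moves", "arguments": {"moves": [[6,0,0.1,0.05,0,0,0],[6,0,0.3,0.1,0,0,0],[6,0,0.3,0.1,0,0,0]]}}

```text
t: 20.3
position: [0.5976, 0.2456, 0.1031]
eef_rot: [-3.141, -0.0, 2.07]
contact_force: [-0.7, -0.6, -0.0]
grip_width: 0.0604
```

```bash
python3 st.py;  python3 - <<'E'
from bench import cams
import cv2,numpy as np,pickle
w=cams.snapshot("wrist")
p=w["img"][150:310,150:350,::-1];cv2.imwrite("pics/a10.png",cv2.resize(p,(500,400)))
E
```

```text
t 20.3 u,v,z mm [ 50.7   0.3 103.1] rot [-3.141 -0.     2.07 ] F uvz [-0.92 -0.21 -0.03] w 0.060363464482879846
```

View pics/a10.png

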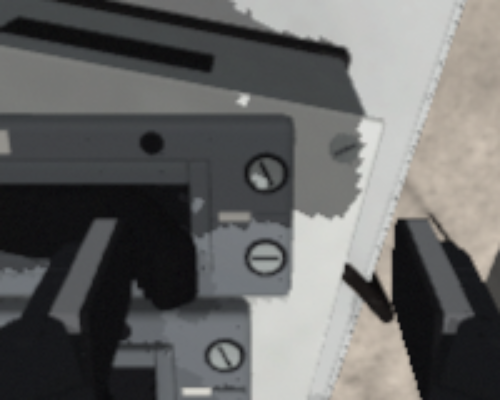

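>>> {"name": "apply_moves", "arguments": {"moves": [[6,0,0.1,0.03,0,0,0],[6,0,0.2,0.06,0,0,0],[6,0,0.2,0.06,0,0,0]]}}

```text
t: 20.72
position: [0.5993, 0.2465, 0.1026]
eef_rot: [-3.141, -0.0, 2.07]
contact_force: [-0.1, -1.6, 0.3]
grip_width: 0.0598
```

```bash
python3 st.py
```

```text
t 20.73 u,v,z mm [ 52.7   0.4 102.6] rot [-3.141 -0.     2.07 ] F uvz [-0.83 -1.34  0.3 ] w 0.05981595763171619
```

>>> {"name": "apply_moves", "arguments": {"moves": [[6,0,0.1,0.03,0,0,0],[6,0,0.2,0.05,0,0,0],[6,0,0.2,0.05,0,0,0]]}}

```text
t: 21.1
position: [0.6003, 0.2471, 0.1021]
eef_rot: [-3.139, -0.0, 2.07]
contact_force: [-4.4, -2.4, 2.1]
grip_width: 0.0602
```

```bash
python3 st.py
```

```text
t 21.1 u,v,z mm [ 53.8   0.4 102.1] rot [-3.139 -0.     2.07 ] F uvz [-5.   -0.01  2.06] w 0.0601915107266023
```

>>> {"name": "apply_moves", "arguments": {"moves": [[6,0,-0.8,0,0,0,0],[6,0,-2.0,0,0,0,0],[6,0,-2.4,-1,0,0,0],[6,0,-2.4,-4,0,0,0],[6,0,-2.4,-8,0,0,0],[6,0,-2.4,-12,0,0,0],[6,0,-2.4,-13,0,0,0]]}}

```text
t: 21.98
position: [0.5815, 0.2366, 0.2362]
eef_rot: [3.136, 0.001, 2.07]
contact_force: [0.2, 0.4, -0.3]
grip_width: 0.0601
```

```bash
python3 st.py;  python3 - <<'E'
from bench import cams,models
import cv2,numpy as np,pickle
from h import *
w=cams.snapshot("wrist");c=(w["K"],w["extrinsics"])
for q in ("tripped_handle_tip","live_handle_tip"):
  for d in models.landmark_of(q,w)[:3]:
    P=onplane(c,(d["point"][1],d["point"][0]),.12)
    print(q,d["point"],d["score"],P)
cv2.imwrite("pics/a11.png",w["img"][:,:,::-1])
p=w["img"][130:290,180:380,::-1];cv2.imwrite("pics/a11z.png",cv2.resize(p,(750,600),interpolation=cv2.INTER_CUBIC))
t=cams.snapshot("top");cv2.imwrite("pics/top11.png",t["img"][:,:,::-1])
u=np.array([np.cos(.495),np.sin(.495),0])
for b in ([.5530,.2212,0],[.5696,.1676,0]):
  for a in (0,.22,.42,.58):
    print(a,proj(c,np.array(b)+u*.066*np.sin(a)+[0,0,.062+.066*np.cos(a)]).round(0))
E
```

```text
t 21.98 u,v,z mm [3.230e+01 1.000e-01 2.362e+02] rot [3.136e+00 1.000e-03 2.070e+00] F uvz [ 0.38  0.29 -0.26] w 0.06005707498433626
tripped_handle_tip [191.4, 235.4] 0.79 [0.56756926 0.22331183 0.12      ]
live_handle_tip [237.5, 237.7] 0.81 [0.59343325 0.17853436 0.12      ]
0 [[220. 189.]]
0.22 [[236. 189.]]
0.42 [[248. 187.]]
0.58 [[258. 186.]]
0 [[212. 240.]]
0.22 [[226. 239.]]
0.42 [[238. 237.]]
0.58 [[247. 235.]]
```

View pics/a11z.png

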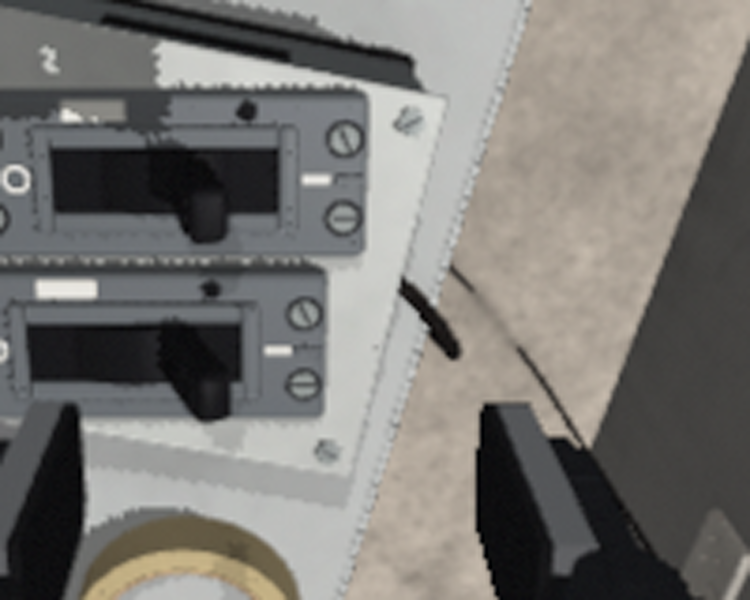

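View pics/top11.png

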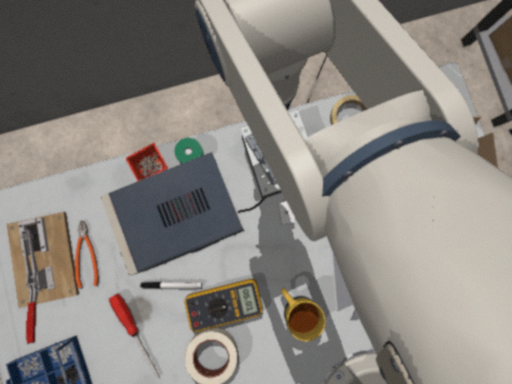

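>>> {"name": "apply_moves", "arguments": {"moves": [[6,0,0,-1,0,0,0],[6,0,0,-1,0,0,0],[6,0,0,-1,0,0,0],[6,0,0,-1,0,0,0],[6,0,0,-1,0,0,0],[6,0,0,-1,0,0,0],[6,0,0,-1,0,0,0],[6,0,0,-1,0,0,0]]}}

```text
t: 23.18
position: [0.58, 0.236, 0.2422]
eef_rot: [-3.142, -0.0, 2.07]
contact_force: [0.2, 0.5, -0.5]
grip_width: 0.0601
```

```bash
python3 st.py;  python3 - <<'E'
from bench import cams,models
import cv2,numpy as np,pickle
from h import *
w=cams.snapshot("wrist");c=(w["K"],w["extrinsics"])
for q in ("tripped_handle_tip","live_handle_tip"):
  for d in models.landmark_of(q,w)[:1]: print(q,d["point"],d["score"])
p=w["img"][130:290,180:380,::-1];cv2.imwrite("pics/a12z.png",cv2.resize(p,(750,600),interpolation=cv2.INTER_CUBIC))
u=np.array([np.cos(.495),np.sin(.495),0])
for b in ([.5530,.2212,0],[.5696,.1676,0]):
  for a in (0,.1,.22,.3,.42,.58):
    print(a,proj(c,np.array(b)+u*.066*np.sin(a)+[0,0,.062+.066*np.cos(a)]).round(0), ((proj(c,np.array(b)+u*.066*np.sin(a)+[0,0,.062+.066*np.cos(a)])-[180,130])*3.75).round(0))
E
```

```text
t 23.18 u,v,z mm [ 30.7   0.3 242.2] rot [-3.142 -0.     2.07 ] F uvz [ 0.42  0.3  -0.5 ] w 0.060122161504595636
tripped_handle_tip [187.0, 241.0] 0.58
live_handle_tip [234.6, 238.2] 0.9
0 [[223. 187.]] [[163. 215.]]
0.1 [[230. 187.]] [[188. 215.]]
0.22 [[238. 187.]] [[218. 213.]]
0.3 [[243. 187.]] [[238. 212.]]
0.42 [[251. 186.]] [[266. 209.]]
0.58 [[260. 184.]] [[300. 203.]]
0 [[215. 237.]] [[131. 401.]]
0.1 [[221. 237.]] [[154. 401.]]
0.22 [[229. 236.]] [[183. 399.]]
0.3 [[234. 236.]] [[201. 397.]]
0.42 [[241. 235.]] [[228. 392.]]
0.58 [[249. 232.]] [[260. 384.]]
```

View pics/a12z.png

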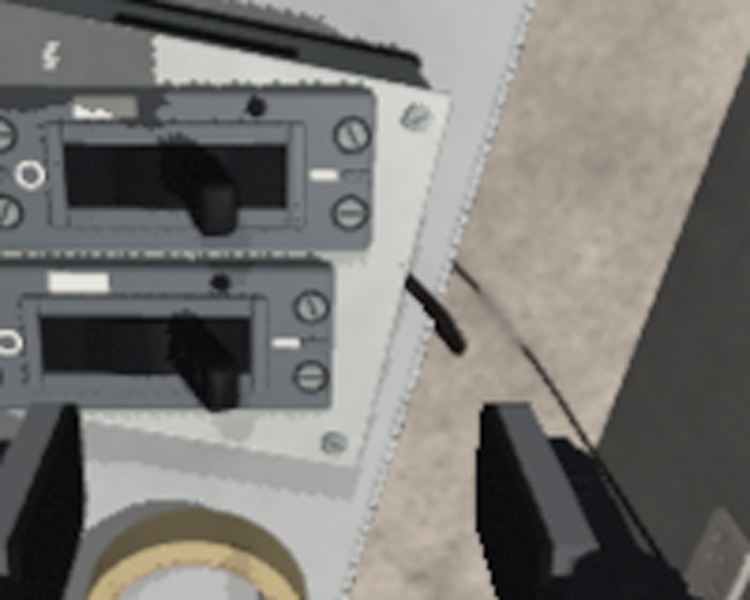

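```bash
python3 -c "
from bench import job
print(job.sign_off())"; python3 st.py
```

```text
the job is handed in; nothing more can be done
None
the job is handed in; nothing more can be done
```

The tripped breaker is reset: I pushed its handle to off until it latched, then threw it to on, where it stays by itself. I handed the job in at about 23 s of the 42 s allowed.

- **Which breaker:** the tripped one was the left breaker, nearer the bench supply. The two breakers sit about 0.2 rad off the box's edges, so I lined the tool up with their ring and bar marks instead of the box.
- **Off:** the handle moved against about 7 N. It then met the stop, and I pressed until the gauge read about 12 N. That was the highest reading I took, though readings came only at the end of each move. With the finger clear and the force at zero, the camera showed it still leaning to the ring end.
- **On:** I pushed it over with about 6 N or less. It met the end stop at about 5 N, close to where I calculated the 0.58 rad stop would be. I felt no distinct snap as it passed the middle.
- **Resting angle:** two pictures 1.2 s apart, with the gripper well above the box, put the handle steady at about 0.22 rad. That is right at the low end of the 0.22 to 0.60 range. The same method read the live handle at about 0.40, where 0.42 was stated, so the true angle may be slightly higher.
- **Other things:** the live breaker is still on. I felt no unexpected contact, and the tape, block and spool showed no sign of being moved, though I took no final picture with all three in view.

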